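Find the tube holder with a bore that has lost its floor

TASK

One of the four bores in the two twin tube holders has lost its floor and goes right through, so a tube would drop out of it. Probe the bores with the steel pin while the holders stand where they are, leave the pin standing in the bore that goes through with its head down on the block, then carry that holder, pin still in it, to the steel tray and set it flat and upright inside. Leave the sound holder standing in its place and knock no glassware over.

Things in the scene. Friction and masses are not known exactly. Their poses are not given: they have to be found in the camera images.
- holder_a_mid (a point): centre of the first twin tube holder, half-way up its block, 30 mm above its underside. Grey plastic block 140 x 56 x 60 mm high, loose, about 0.4 kg; local x along the 140 mm length, z up. Midway stands a carrying fin, 40 mm long in x, 16 mm thick in y, its top 108 mm above the underside. Two upright bores, 22 mm wide, open in the top at x = -46 and +46 mm
- holder_b_mid (a point): centre of the second twin tube holder, half-way up its block, 30 mm above its underside. Grey plastic block 140 x 56 x 60 mm high, loose, about 0.4 kg; local x along the 140 mm length, z up. Midway stands a carrying fin, 40 mm long in x, 16 mm thick in y, its top 108 mm above the underside. Two upright bores, 22 mm wide, open in the top at x = -46 and +46 mm
- holder_a_fin (a point): middle of the first holder's carrying fin, 88 mm above the holder's underside: where to pinch it across its 16 mm thickness (local y)
- holder_b_fin (a point): middle of the second holder's carrying fin, 88 mm above the holder's underside: where to pinch it across its 16 mm thickness (local y)
- holder_a_bore1 (a point): centre of the mouth of the first holder's bore at local x = -46 mm, in the block's top face, 60 mm above the underside; z up. A thin black slit seal in the mouth hides the inside and gives no resistance. A sound bore has a floor 26 mm down, an unsound one goes right through, 60 mm. Any of the four may be the unsound one
- holder_a_bore2 (a point): centre of the mouth of the first holder's bore at local x = +46 mm, in the block's top face, 60 mm above the underside; z up. A thin black slit seal in the mouth hides the inside and gives no resistance. A sound bore has a floor 26 mm down, an unsound one goes right through, 60 mm. Any of the four may be the unsound one
- holder_b_bore1 (a point): centre of the mouth of the second holder's bore at local x = -46 mm, in the block's top face, 60 mm above the underside; z up. A thin black slit seal in the mouth hides the inside and gives no resistance. A sound bore has a floor 26 mm down, an unsound one goes right through, 60 mm. Any of the four may be the unsound one
- holder_b_bore2 (a point): centre of the mouth of the second holder's bore at local x = +46 mm, in the block's top face, 60 mm above the underside; z up. A thin black slit seal in the mouth hides the inside and gives no resistance. A sound bore has a floor 26 mm down, an unsound one goes right through, 60 mm. Any of the four may be the unsound one
- holder_a: the first holder; origin at the centre of its underside, axes as for its centre
- holder_b: the second holder; origin at the centre of its underside, axes as for its centre
- pin: steel pin, 102 mm long, 0.12 kg: shank 15 mm in diameter and 58 mm long with a tapered foot, under a grooved cylindrical head 32 mm in diameter and 44 mm high, wider than the bores. Origin at the tip of the foot, z up along the pin. Starts upright in a fixed round aluminium stand, 54 mm wide, 62 mm high, head resting on top
- pin_head (a point): middle of the pin's head, 80 mm above its tip: where to grip it. In a bore without a floor the pin sinks until its head rests on the block; on a floor its head stops 32 mm above the block
- pin_tip (a point): tip of the pin's foot; z up along the pin
- tray_in (a point): centre of the inner floor, 6 mm above the bench, of the fixed steel tray, 140 x 220 mm outside, 128 x 208 mm inside, rim 18 mm above the bench; local y along its length, z up
- beaker: empty glass beaker, 68 mm wide, 85 mm high, a bystander; origin at the centre of its underside, z up
- jar: amber glass jar with black cap, 64 mm wide, 85 mm high, a bystander; origin at the centre of its underside, z up
- mortar: white ceramic mortar, 96 mm wide, 55 mm high, a bystander; origin at the centre of its underside, z up
There are look-alikes about, which are no part of the job. Leave any pink look-alike of the pin alone.

How it is judged:
On the way:
1. the pin stands in the through bore, its head down on the block (within 5 mm), while both holders are within 50 mm of where they started (((x of pin_tip in the frame of holder_a_bore1 between -0.008 and 0.008 m and y of pin_tip in the frame of holder_a_bore1 between -0.008 and 0.008 m and z of pin_tip in the frame of holder_a_bore1 between -0.065 and -0.053 m and distance of each of holder_a_mid, holder_b_mid from where it was at the start of the episode below 0.05 m) or (x of pin_tip in the frame of holder_a_bore2 between -0.008 and 0.008 m and y of pin_tip in the frame of holder_a_bore2 between -0.008 and 0.008 m and z of pin_tip in the frame of holder_a_bore2 between -0.065 and -0.053 m and distance of each of holder_a_mid, holder_b_mid from where it was at the start of the episode below 0.05 m) or (x of pin_tip in the frame of holder_b_bore1 between -0.008 and 0.008 m and y of pin_tip in the frame of holder_b_bore1 between -0.008 and 0.008 m and z of pin_tip in the frame of holder_b_bore1 between -0.065 and -0.053 m and distance of each of holder_b_mid, holder_a_mid from where it was at the start of the episode below 0.05 m) or (x of pin_tip in the frame of holder_b_bore2 between -0.008 and 0.008 m and y of pin_tip in the frame of holder_b_bore2 between -0.008 and 0.008 m and z of pin_tip in the frame of holder_b_bore2 between -0.065 and -0.053 m and distance of each of holder_b_mid, holder_a_mid from where it was at the start of the episode below 0.05 m))), for 0.2 s.
At the end, for the whole second after the job is handed in: the holder with the through bore stands on the tray's floor, flat (height within 5 mm, tilt under 0.08 rad) and inside the rim, with the pin in that bore down to its head (within 5 mm); both at rest; the other holder stands upright within 50 mm of where it started (((x of pin_tip in the frame of holder_a_bore1 between -0.008 and 0.008 m and y of pin_tip in the frame of holder_a_bore1 between -0.008 and 0.008 m and z of pin_tip in the frame of holder_a_bore1 between -0.065 and -0.053 m and x of holder_a_mid in the frame of tray_in between -0.06 and 0.06 m and y of holder_a_mid in the frame of tray_in between -0.09 and 0.09 m and z of holder_a_mid in the frame of tray_in between 0.025 and 0.035 m and angle between holder_a_mid's own z axis and vertical below 0.08 rad and distance of holder_b_mid from where it was at the start of the episode below 0.05 m and angle between holder_b_mid's own z axis and vertical below 0.1 rad and linear speed of each of holder_a, pin below 0.02 m/s) or (x of pin_tip in the frame of holder_a_bore2 between -0.008 and 0.008 m and y of pin_tip in the frame of holder_a_bore2 between -0.008 and 0.008 m and z of pin_tip in the frame of holder_a_bore2 between -0.065 and -0.053 m and x of holder_a_mid in the frame of tray_in between -0.06 and 0.06 m and y of holder_a_mid in the frame of tray_in between -0.09 and 0.09 m and z of holder_a_mid in the frame of tray_in between 0.025 and 0.035 m and angle between holder_a_mid's own z axis and vertical below 0.08 rad and distance of holder_b_mid from where it was at the start of the episode below 0.05 m and angle between holder_b_mid's own z axis and vertical below 0.1 rad and linear speed of each of holder_a, pin below 0.02 m/s) or (x of pin_tip in the frame of holder_b_bore1 between -0.008 and 0.008 m and y of pin_tip in the frame of holder_b_bore1 between -0.008 and 0.008 m and z of pin_tip in the frame of holder_b_bore1 between -0.065 and -0.053 m and x of holder_b_mid in the frame of tray_in between -0.06 and 0.06 m and y of holder_b_mid in the frame of tray_in between -0.09 and 0.09 m and z of holder_b_mid in the frame of tray_in between 0.025 and 0.035 m and angle between holder_b_mid's own z axis and vertical below 0.08 rad and distance of holder_a_mid from where it was at the start of the episode below 0.05 m and angle between holder_a_mid's own z axis and vertical below 0.1 rad and linear speed of each of holder_b, pin below 0.02 m/s) or (x of pin_tip in the frame of holder_b_bore2 between -0.008 and 0.008 m and y of pin_tip in the frame of holder_b_bore2 between -0.008 and 0.008 m and z of pin_tip in the frame of holder_b_bore2 between -0.065 and -0.053 m and x of holder_b_mid in the frame of tray_in between -0.06 and 0.06 m and y of holder_b_mid in the frame of tray_in between -0.09 and 0.09 m and z of holder_b_mid in the frame of tray_in between 0.025 and 0.035 m and angle between holder_b_mid's own z axis and vertical below 0.08 rad and distance of holder_a_mid from where it was at the start of the episode below 0.05 m and angle between holder_a_mid's own z axis and vertical below 0.1 rad and linear speed of each of holder_b, pin below 0.02 m/s))); the robot touches nothing.
It fails at once if a holder tipped over (angle between any of holder_a_mid, holder_b_mid's own z axis and vertical above 0.7 rad).
It fails at once if the beaker, jar or mortar knocked over (angle between any of beaker, jar, mortar's own z axis and vertical above 0.7 rad).
It also fails if it takes over 72 s, if anything falls off the work surface, if the arm or the gripper's body presses on something with over 40 N, if the wrist force passes 120 N, or if a joint passes its speed limit or range.

ROBOT

A 7-joint arm with a two-finger parallel gripper is mounted at the origin on the work surface. World frame = base frame: x ahead of the robot, y to its left, z up, the work surface at z = 0. Lengths are in m, angles in rad, forces in N, time in s.
With the tool pointing down it reaches from about 0.4 to 0.875 m from the base axis. Payload 6.5 kg.
Tool frame: the origin (TCP) lies at the very end of the fingers, on their centre line; the grasp point (between the pads) lies 19 mm behind it (manip.hold_point_z is the distance from the TCP to the grasp point, in m); z points along the fingers, y is the direction in which the jaws open and shut (so a half turn about z gives the same grasp; the last joint's range is limited). The gripper opens to 88 mm and grips with 3 to 60 N. Pads are 18 mm wide; open, the fingers measure 123 mm over their backs; the gripper's body (75 mm by 187 mm) begins 45 mm behind the grasp point.
Start: joints at [1.095, 0.536, -0.004, 1.538, 0.003, 1.067, -0.071], TCP at [0.259, -0.596, 0.239] pointing down, gripper open.
Joint ranges: [-2.7, 2.7], [-0.37, 2.16], [-1.27, 1.26], [0.24, 2.4], [-1.31, 4.45], [0.19, 1.91], [-2.76, 2.76]. Speed limits (rad/s): [2.39, 2.39, 3.14, 3.14, 3.14, 3.14, 3.14].

INTERFACE

Orientations are given as a unit quaternion [w, x, y, z].
In Python, from rig import monitor, eyes, job, manip gives the robot as it stands. The module is installed in compiled form; this text tells all that it offers.
- The arm moves only by the shell command python3 -m handwheel 'ROWS' [FORCE]. ROWS is JSON, a list of rows, each a list of 5 numbers: the shift along the tool's x, y, z in m, then the turn about the tool's z in rad, then the opening in per cent of the stroke, from 0 (shut) to 100 (fully open). In form: [[x, y, z, roll, grip], ...]. A call has exactly 5 rows; each row is the pose to reach, as a shift and turn from the pose commanded when the call began, along the tool's axes at that moment; what a row does not reach only later rows make up. A row lasts 1/12 s, in which the tool goes at most 41.7 mm and 7.16 degrees, less where a joint would pass 70% of its speed; a pose out of reach is approached as far as the arm can. A call with a gripper value outside its range is refused whole. The fingers move at their own pace and stop on an object; FORCE is the grip in N (left out, the last holds). Time passes only in rows, so rows that repeat a pose let the fingers close, or fill a call up. It gives the time, the measured TCP pose, the force and the opening at its end, in the units of the state.
- monitor.read_state(): the state, without advancing time (a new reading comes with each control period).
- eyes.get_image(name): name is "side" or "top" or "wrist"; returns the picture (480x640x3 uint8, blue, green, red); there is no depth.
- eyes.camera_params(name): a dict with "fx", "fy", "cx", "cy" (pixels), "eye" and "attitude" of the camera in the world. Camera axes: x right, y down, z forward; pixel columns grow to the right and rows downward; lengths in m; the calibration is good to about 2 mm. The wrist camera is an equidistant fisheye: a pixel r from the principal point sees the ray r / f radians off the axis. A picture is of the moment at which its call begins: read the wrist's pose just before it. camera_params takes no time and is no camera call; for the wrist camera it gives the pose at the moment of the call.
- job.close_job(): hands the job in, once; it reports no verdict.
The state is a dict: "time": time; "joint_positions": joint angles; "joint_velocities": joint speeds; "tau": joint torques, N m; "tool_pos": TCP position; "tool_rot": TCP orientation; "wrist_force": force on the tool from outside, world axes, zero at the start; "moment": the same for the moment, N m; "grip_width": finger opening in m.
Only numpy, scipy, OpenCV 4.12 (cv2) and the standard library are available. Lean on these libraries where they do the work, as an engineer would, in place of code of your own. Each camera call takes 0.05 s, during which the arm holds its last target.

## Working session

There is one attempt and no reset: what is moved stays moved. The work goes in short steps, Python scripts to look and compute and a shell command to move; the robot and the scene stay as the last step left them, time stands still between calls to the robot, and variables do not carry over. Pictures are saved under pics/ and viewed, and the job is handed in when it is done.

```bash
mkdir -p pics; python3 - <<'E'
from rig import monitor, eyes, job, manip
import cv2
s=monitor.read_state(); print({k:s[k] for k in('time','tool_pos','tool_rot','grip_width','wrist_force')}, manip.hold_point_z)
for n in("side","top","wrist"):
    im=eyes.get_image(n); cv2.imwrite(f"pics/{n}0.png",im); print(n,eyes.camera_params(n))
E
```

```text
{'time': 0.0, 'tool_pos': array([ 0.25872593, -0.5956319 ,  0.23785678]), 'tool_rot': array([-8.07308869e-04,  9.79067222e-01,  2.03535415e-01, -2.41085531e-04]), 'grip_width': 0.08794372844270482, 'wrist_force': array([ 0.54573357,  0.21592547, -0.09965435])} 0.0187
side {'fx': 590.1516218035655, 'fy': 590.1516218035655, 'cx': 314.7250835708479, 'cy': 239.41381221409262, 'eye': array([0.48480011, 0.94693436, 0.95020864]), 'attitude': array([ 0.01108792, -0.03407924,  0.91894074, -0.39276403])}
top {'fx': 561.7969450318072, 'fy': 561.7969450318072, 'cx': 319.1396234051823, 'cy': 236.4730307663769, 'eye': array([0.43754591, 0.06648249, 1.28143327]), 'attitude': array([-0.03746194,  0.71660421, -0.69575375,  0.03165018])}
wrist {'fx': 371.64829954431775, 'fy': 371.64829954431775, 'cx': 316.97997840727385, 'cy': 237.40579680016742, 'eye': array([ 0.32637807, -0.56620907,  0.38507234]), 'attitude': array([ 0.12016804,  0.82765784, -0.54239099, -0.079713  ])}
```

View pics/top0.png

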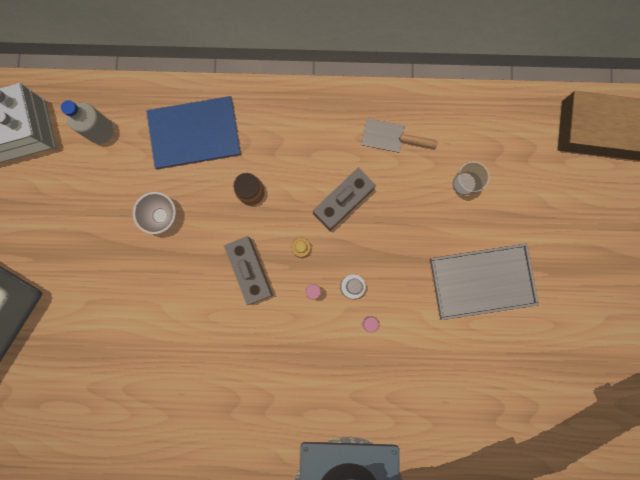

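View pics/side0.png

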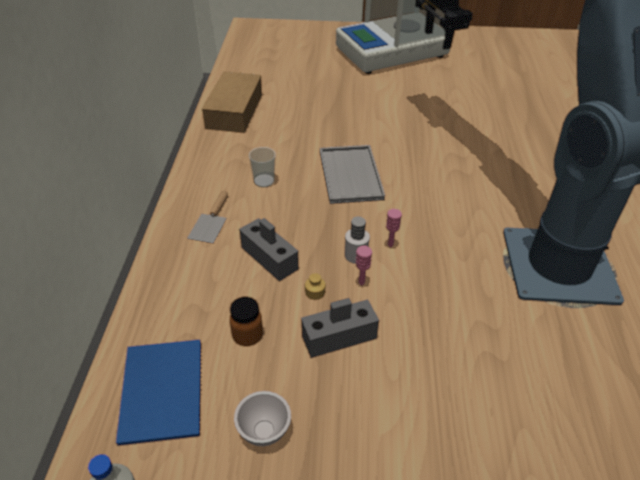

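View pics/wrist0.png

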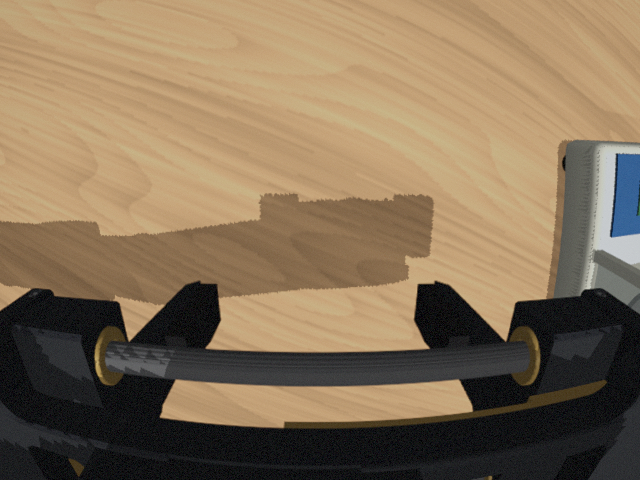

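Candidates for the pin: the grey head in an aluminium stand (top 353,287; side 358,228), the pink look-alikes (top 314,292 and 371,324), and a brass weight (top 301,247). The description fits the grey one, so I'll check that in a close crop.

```bash
python3 - <<'E'
import cv2,numpy as np
t=cv2.imread('pics/top0.png'); s=cv2.imread('pics/side0.png')
def c(im,x,y,w,h,k): return cv2.resize(im[y:y+h,x:x+w],None,fx=k,fy=k,interpolation=cv2.INTER_CUBIC)
cv2.imwrite('pics/c_top.png',c(t,220,160,160,150,5)[:600*2][:750] if 0 else c(t,220,165,160,150,4))
cv2.imwrite('pics/c_tray.png',c(t,425,240,120,85,6))
cv2.imwrite('pics/c_side.png',c(s,235,195,170,160,4)[:600])
E
```

```text
(no output)
```

View pics/c_top.png

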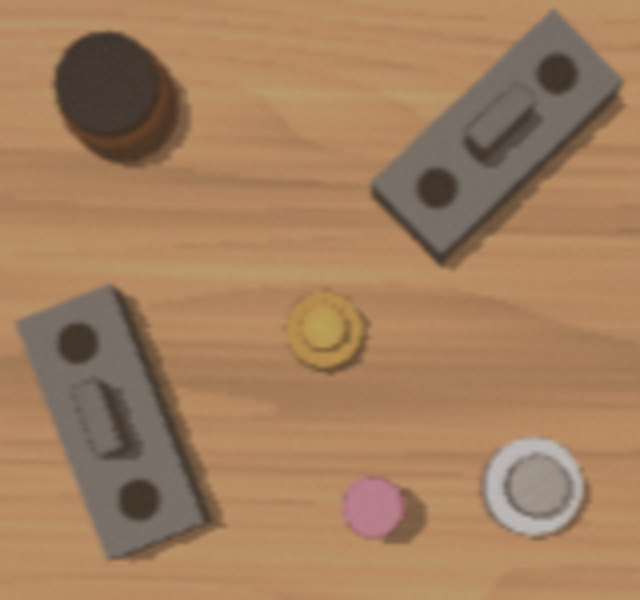

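View pics/c_side.png

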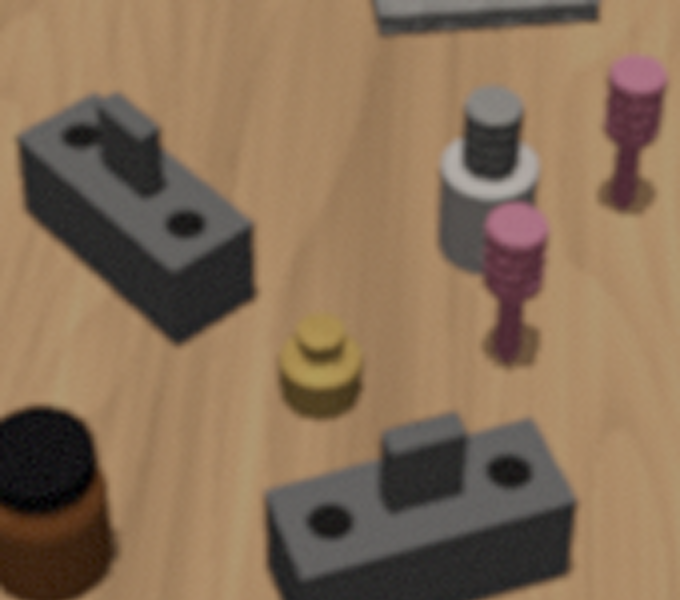

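View pics/c_tray.png

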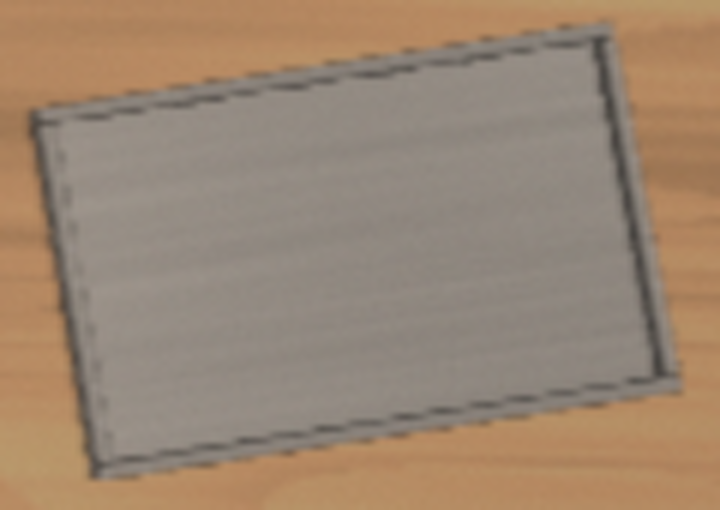

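The crop confirms the grey grooved head in the aluminium stand at crop (538,486), which is full (354,286). The holder bores show at crop (557,74), (437,188), (77,343) and (139,500).

```bash
cat > h.py <<'E'
import numpy as np
from scipy.spatial.transform import Rotation as R
from rig import monitor, eyes
def rot(q): return R.from_quat([q[1],q[2],q[3],q[0]])
def ray(cam,u,v,P=None):
    p=P or eyes.camera_params(cam)
    x=(u-p['cx'])/p['fx'];y=(v-p['cy'])/p['fy']
    if cam=='wrist':
        r=np.hypot(x,y); d=np.array([x/r*np.sin(r),y/r*np.sin(r),np.cos(r)]) if r>1e-9 else np.array([0,0,1.])
    else: d=np.array([x,y,1.])
    d=d/np.linalg.norm(d)
    return np.array(p['eye']),rot(p['attitude']).apply(d)
def onz(cam,u,v,z,P=None):
    e,d=ray(cam,u,v,P); return e+d*(z-e[2])/d[2]
def proj(cam,X,P=None):
    p=P or eyes.camera_params(cam)
    c=rot(p['attitude']).inv().apply(np.array(X)-p['eye'])
    if cam=='wrist':
        t=np.arctan2(np.hypot(c[0],c[1]),c[2]);n=np.hypot(c[0],c[1]);return p['cx']+p['fx']*t*c[0]/n,p['cy']+p['fy']*t*c[1]/n
    return p['cx']+p['fx']*c[0]/c[2],p['cy']+p['fy']*c[1]/c[2]
def delta(target,yaw_tool_y=None):
    """world target TCP -> tool-frame shift; yaw_tool_y: world angle wanted for the tool y axis (mod pi)"""
    s=monitor.read_state(); r=rot(s['tool_rot']); m=r.as_matrix()
    d=r.inv().apply(np.array(target)-s['tool_pos'])
    out=['shift',np.round(d,4)]
    a=np.arctan2(m[1,1],m[0,1]); out+=['toolyang',round(a,3),'tilt',round(np.arccos(-m[2,2]),4)]
    if yaw_tool_y is not None:
        w=(yaw_tool_y-a+np.pi/2)%np.pi-np.pi/2
        out+=['roll(tool z down => -)',round(-w,3)]
    return out
E
python3 - <<'E'
from h import *
T=lambda x,y:(x/4+220-.375,y/4+165-.375)
S=lambda x,y:(x/4+235-.375,y/4+195-.375)
pts={'pinheadtop':(T(538,486),S(494,105),.106),'Ra':(T(557,74),S(83,135),.06),'Rb':(T(437,188),S(186,223),.06),'La':(T(77,343),S(330,521),.06),'Lb':(T(139,500),S(509,470),.06),
 'stand':(T(534,487),None,.062),'Lfin':(T(97,418),None,.108),'Rfin':(T(505,118),None,.108)}
for k,(t,s,z) in pts.items():
    print(k,np.round(onz('top',*t,z),4), None if s is None else np.round(onz('side',*s,z),4))
for x,y in[(37,110),(612,28),(678,385),(95,475)]: print('tray',np.round(onz('top',x/6+425-.4,y/6+240-.4,.018),4))
for n,u,v,z in[('jar',247,187,.085),('brass',301,247,.03),('beaker',473,178,.085),('pink1',313.5,291.5,.1),('pink2',371,324,.1),('mortar',155,214,.055)]: print(n,np.round(onz('top',u,v,z),3))
E
```

```text
pinheadtop [0.4509 0.0019 0.106 ] [0.4538 0.0017 0.106 ]
Ra [ 0.6779 -0.0057  0.06  ] [ 0.6796 -0.0069  0.06  ]
Rb [0.6126 0.0586 0.06  ] [0.6148 0.0577 0.06  ]
La [0.5216 0.2524 0.06  ] [0.5243 0.2516 0.06  ]
Lb [0.4375 0.2151 0.06  ] [0.4401 0.2141 0.06  ]
stand [0.4508 0.0016 0.062 ] None
Lfin [0.4794 0.233  0.108 ] None
Rfin [0.6441 0.0241 0.108 ] None
tray [ 0.5202 -0.1736  0.018 ]
tray [ 0.5573 -0.3886  0.018 ]
tray [ 0.425  -0.4122  0.018 ]
tray [ 0.3853 -0.1965  0.018 ]
jar [0.658 0.237 0.085]
brass [0.535 0.118 0.03 ]
beaker [ 0.691 -0.25   0.085]
pink1 [0.437 0.086 0.1  ]
pink2 [ 0.374 -0.035  0.1  ]
mortar [0.597 0.442 0.055]
```

```bash
python3 - <<'E'
from h import *
print(delta([.452,.0018,.2379],np.radians(113.5)))
E
```

```text
['shift', array([ 0.4154, -0.4711,  0.0007]), 'toolyang', np.float64(-1.161), 'tilt', np.float64(0.0014), 'roll(tool z down => -)', np.float64(-0.0)]
```

```bash
python3 -m handwheel '[[0.02,-0.023,0,0,60],[0.046,-0.052,0,0,60],[0.072,-0.082,0,0,60],[0.099,-0.112,0,0,60],[0.126,-0.143,0,0,60]]' 30; python3 -m handwheel '[[0.027,-0.031,0,0,60],[0.054,-0.061,0,0,60],[0.081,-0.092,0,0,60],[0.108,-0.122,0,0,60],[0.135,-0.153,0,0,60]]'; python3 -c "
from h import *
print(delta([.452,.0018,.2]))"
```

```text
time: 0.57
tool_pos: [0.3176, -0.413, 0.2385]
tool_rot: [-0.0, 0.979, 0.203, -0.0]
wrist_force: [0.6, 0.5, 0.2]
grip_width: 0.0572
time: 0.98
tool_pos: [0.3805, -0.2189, 0.2388]
tool_rot: [0.0, 0.979, 0.203, 0.0]
wrist_force: [0.6, -0.2, -0.1]
grip_width: 0.053
['shift', array([ 0.1535, -0.174 ,  0.0387]), 'toolyang', np.float64(-1.161), 'tilt', np.float64(0.0004)]
```

```bash
python3 -m handwheel '[[0.027,-0.030,0,0,60],[0.053,-0.060,0,0,60],[0.08,-0.09,0.01,0,60],[0.107,-0.12,0.02,0,60],[0.133,-0.15,0.03,0,60]]'; python3 -m handwheel '[[0.015,-0.018,0.005,0,60],[0.02,-0.024,0.009,0,60],[0.02,-0.024,0.009,0,60],[0.02,-0.024,0.009,0,60],[0.02,-0.024,0.009,0,60]]'; python3 - <<'E'
from h import *
import cv2
print(delta([.452,.0018,.066]))
P=eyes.camera_params('wrist');cv2.imwrite('pics/w1.png',eyes.get_image('wrist'));cv2.imwrite('pics/s1.png',eyes.get_image('side'))
for z in(.106,.062): print(proj('wrist',[.452,.0018,z],P))
s=monitor.read_state();m=rot(s['tool_rot']).as_matrix();print(proj('wrist',s['tool_pos'],P),proj('wrist',s['tool_pos']+m[:,2]*.1,P))
E
```

```text
time: 1.4
tool_pos: [0.443, -0.0282, 0.2086]
tool_rot: [0.0, 0.979, 0.203, 0.0]
wrist_force: [1.5, 0.1, -0.7]
grip_width: 0.0527
time: 1.82
tool_pos: [0.4511, -0.0021, 0.1998]
tool_rot: [0.0, 0.979, 0.202, -0.0]
wrist_force: [-0.7, -0.5, -0.2]
grip_width: 0.0532
['shift', array([ 0.0024, -0.0033,  0.1338]), 'toolyang', np.float64(-1.164), 'tilt', np.float64(0.001)]
(np.float64(312.75513874947893), np.float64(236.93432116919266))
(np.float64(313.3408956044721), np.float64(221.07457483570084))
(np.float64(317.7739612523486), np.float64(302.4448641708109)) (np.float64(317.5370852139175), np.float64(237.41918015048))
```

View pics/w1.png

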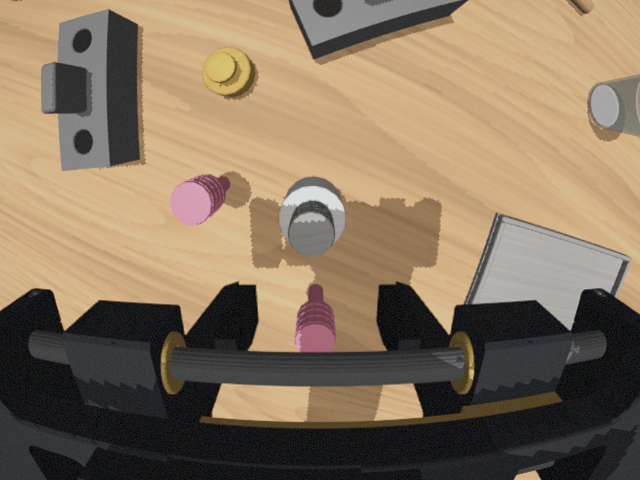

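```bash
python3 - <<'E'
from h import *
import cv2
im=cv2.imread('pics/w1.png')
a=cv2.resize(im[170:270,260:360],None,fx=4,fy=4,interpolation=2); b=cv2.resize(im[5:175,30:150],None,fx=3,fy=3,interpolation=2)[:400]
b=cv2.resize(im[5:175,30:150],(282,400),interpolation=2)
cv2.imwrite('pics/w1c.png',np.hstack([a,b]))
for n,u,v,z in[('pin',311,237,.106),('L1',82,41,.06),('L2',83,142,.06)]: print(n,onz('wrist',u,v,z))
E
```

```text
pin [0.45167348 0.00297074 0.106     ]
L1 [0.52370303 0.2536623  0.06      ]
L2 [0.43933874 0.21695639 0.06      ]
```

View pics/w1c.png

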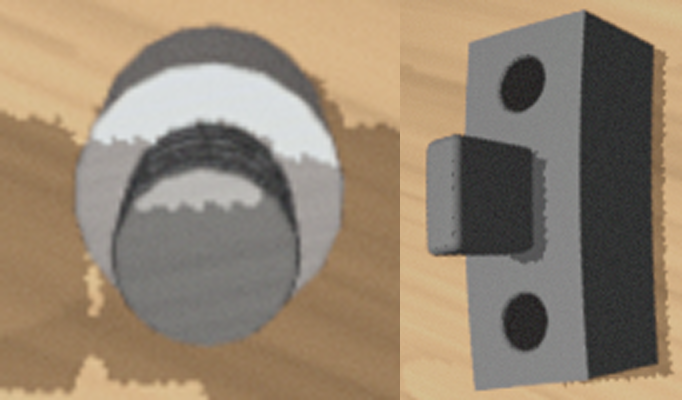

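```bash
python3 - <<'E'
from h import *
print(onz('wrist',311,234,.106)); print(delta([.4528,.0028,.068]))
E
```

```text
[0.45361609 0.00379846 0.106     ]
['shift', array([ 0.0033, -0.0039,  0.132 ]), 'toolyang', np.float64(-1.164), 'tilt', np.float64(0.0008)]
```

```bash
python3 -m handwheel '[[0.002,-0.003,0.02,0,60],[0.003,-0.004,0.05,0,60],[0.003,-0.004,0.08,0,60],[0.003,-0.004,0.105,0,60],[0.003,-0.004,0.12,0,60]]'; python3 -m handwheel '[[0,0,0.008,0,60],[0,0,0.012,0,60],[0,0,0.012,0,40],[0,0,0.012,0,20],[0,0,0.012,0,20]]' 30;python3 -m handwheel '[[0,0,0,0,20],[0,0,0,0,20],[0,0,0,0,20],[0,0,0,0,20],[0,0,0,0,20]]'
```

```text
time: 2.33
tool_pos: [0.4513, 0.0033, 0.0778]
tool_rot: [0.0, 0.979, 0.203, -0.001]
wrist_force: [-0.6, 1.2, -1.0]
grip_width: 0.0529
time: 2.75
tool_pos: [0.4535, 0.0045, 0.0687]
tool_rot: [0.0, 0.979, 0.203, 0.001]
wrist_force: [-0.2, 0.2, 0.6]
grip_width: 0.0347
time: 3.17
tool_pos: [0.4534, 0.0046, 0.0686]
tool_rot: [0.0, 0.979, 0.203, 0.001]
wrist_force: [-1.2, -0.2, 6.6]
grip_width: 0.0313
```

```bash
python3 -m handwheel '[[0,0,-0.015,0,20],[0,0,-0.04,0,20],[0,0,-0.075,0,20],[0,0,-0.105,0,20],[0,0,-0.13,0,20]]'; python3 -m handwheel '[[0,0,-0.003,0,20],[0,0,-0.003,0,20],[0,0,-0.003,0,20],[0,0,-0.003,0,20],[0,0,-0.003,0,20]]';python3 - <<'E'
from h import *
import cv2
print(delta([.439,.2154,.2],np.radians(113.9)))
cv2.imwrite('pics/w2.png',eyes.get_image('wrist'));cv2.imwrite('pics/s2.png',eyes.get_image('side'))
E
```

```text
time: 3.58
tool_pos: [0.4527, 0.0049, 0.2]
tool_rot: [0.0, 0.979, 0.204, 0.001]
wrist_force: [0.7, -1.3, -1.2]
grip_width: 0.0313
time: 4.0
tool_pos: [0.4515, 0.0047, 0.1993]
tool_rot: [-0.0, 0.979, 0.204, -0.001]
wrist_force: [-0.3, 0.9, -0.3]
grip_width: 0.0315
['shift', array([ 0.0725, -0.1982, -0.0007]), 'toolyang', np.float64(-1.161), 'tilt', np.float64(0.003), 'roll(tool z down => -)', np.float64(-0.007)]
```

View pics/w2.png

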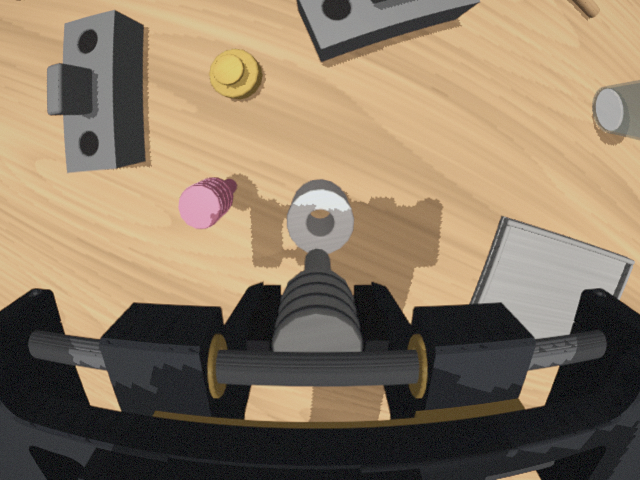

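View pics/s2.png

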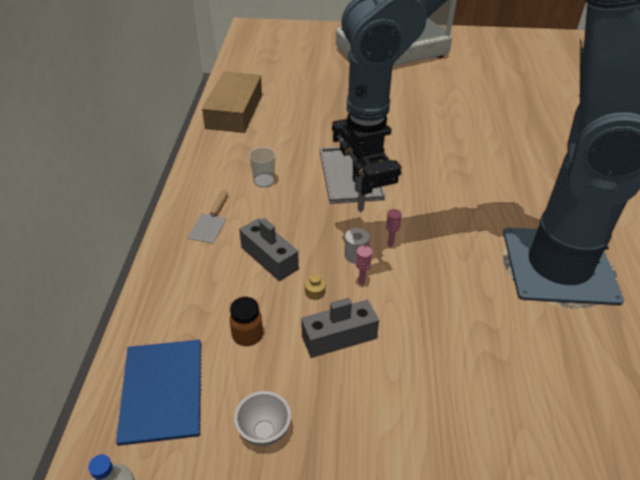

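```bash
python3 - <<'E'
from h import *
s=monitor.read_state();m=rot(s['tool_rot']).as_matrix()
tip=s['tool_pos']+m[:,2]*.0646; print(tip,proj('wrist',tip),proj('wrist',tip-m[:,2]*.01), proj('side',tip))
print(onz('wrist',319.5,222,.062), onz('wrist',89,143,.06),onz('wrist',88,41,.06))
import cv2
a=cv2.imread('pics/w2.png')[230:290,280:360]; b=cv2.imread('pics/s2.png')[180:220,340:380]
cv2.imwrite('pics/c2.png',np.hstack([cv2.resize(a,(520,390),interpolation=2)[:380,:400],cv2.resize(b,(380,380),interpolation=2)]))
E
```

```text
[0.45172934 0.00475359 0.13504809] (np.float64(317.667112729343), np.float64(254.53642635088156)) (np.float64(317.69219598156576), np.float64(260.23476949583676)) (np.float64(359.8878012931976), np.float64(211.61179145149268))
[0.45377166 0.00402641 0.062     ] [0.44017416 0.21688155 0.06      ] [0.52453879 0.25365669 0.06      ]
```

View pics/c2.png

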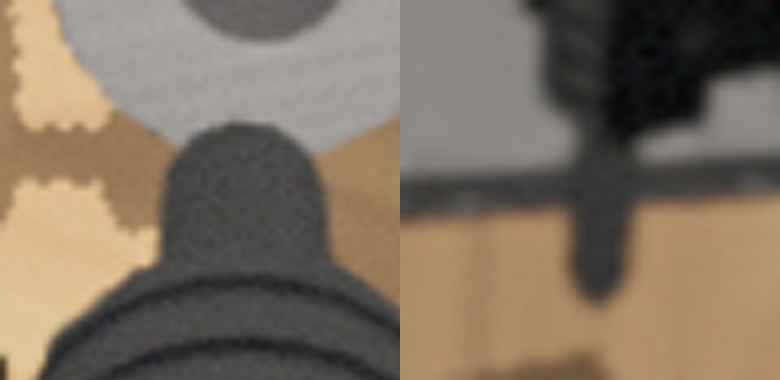

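```bash
python3 -m handwheel '[[0.01,-0.027,0,0,20],[0.022,-0.06,0,0,20],[0.036,-0.098,0,0,20],[0.049,-0.135,0,0,20],[0.061,-0.168,0,0,20]]'; python3 -m handwheel '[[0.008,-0.02,0,0,20],[0.012,-0.032,0,0,20],[0.012,-0.032,0,0,20],[0.012,-0.032,0,0,20],[0.012,-0.032,0,0,20]]';python3 - <<'E'
from h import *
import cv2
print(delta([.4398,.2172,.130]))
P=eyes.camera_params('wrist')
cv2.imwrite('pics/w3.png',eyes.get_image('wrist'))
print(proj('wrist',[.4398,.2172,.06],P),proj('wrist',[.524,.254,.06],P))
E
```

```text
time: 4.52
tool_pos: [0.4408, 0.1854, 0.2003]
tool_rot: [-0.0, 0.979, 0.204, -0.0]
wrist_force: [1.4, 0.1, -1.2]
grip_width: 0.0313
time: 4.93
tool_pos: [0.4398, 0.2157, 0.2002]
tool_rot: [0.001, 0.979, 0.203, -0.001]
wrist_force: [1.1, -0.4, -0.6]
grip_width: 0.031
['shift', array([ 0.0007, -0.0014,  0.0702]), 'toolyang', np.float64(-1.162), 'tilt', np.float64(0.0016)]
(np.float64(315.62412245411434), np.float64(222.39415282229714)) (np.float64(315.17936757932307), np.float64(105.46511317257747))
```

View pics/w3.png

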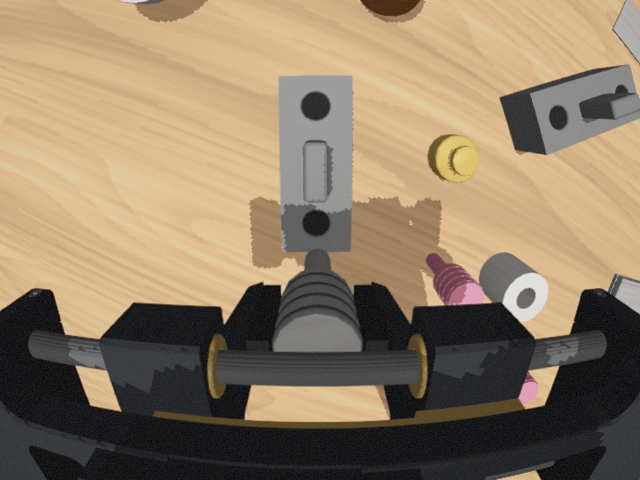

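Bores show at (316,222) and (315.5,105.5), and the predictions agree within 1 px. Descending into the near bore.

```bash
python3 -m handwheel '[[0.0,-0.001,0.015,0,20],[0.001,-0.001,0.04,0,20],[0.001,-0.001,0.06,0,20],[0.001,-0.001,0.075,0,20],[0.001,-0.001,0.088,0,20]]'; python3 -m handwheel '[[0,0,0.004,0,20],[0,0,0.007,0,20],[0,0,0.007,0,20],[0,0,0.007,0,20],[0,0,0.007,0,20]]'
```

```text
time: 5.4
tool_pos: [0.4403, 0.2166, 0.1114]
tool_rot: [0.001, 0.979, 0.202, -0.001]
wrist_force: [-0.1, 0.5, -1.4]
grip_width: 0.0312
time: 5.82
tool_pos: [0.441, 0.2186, 0.1065]
tool_rot: [-0.0, 0.979, 0.203, 0.001]
wrist_force: [0.3, 1.0, -1.7]
grip_width: 0.0312
```

```bash
python3 -m handwheel '[[0,0,0.003,0,20],[0,0,0.006,0,20],[0,0,0.009,0,20],[0,0,0.011,0,20],[0,0,0.012,0,20]]'
```

```text
time: 6.23
tool_pos: [0.4442, 0.2208, 0.0968]
tool_rot: [-0.001, 0.979, 0.204, 0.004]
wrist_force: [0.9, -2.4, 32.5]
grip_width: 0.0313
```

32 N at tip height 0.033 means the bore has a floor, so L-near is sound. Lifting to try the far one.

```bash
python3 -m handwheel '[[0,0,-0.015,0,20],[0,0,-0.04,0,20],[0,0,-0.07,0,20],[0,0,-0.095,0,20],[0,0,-0.106,0,20]]'; python3 -m handwheel '[[0,0,-0.001,0,20],[0,0,-0.001,0,20],[0,0,-0.001,0,20],[0,0,-0.001,0,20],[0,0,-0.001,0,20]]';python3 - <<'E'
from h import *
import cv2
P=eyes.camera_params('wrist')
cv2.imwrite('pics/w4.png',eyes.get_image('wrist'))
print(proj('wrist',[.4398,.2172,.06],P),proj('wrist',[.524,.254,.06],P))
print(delta([.524,.254,.200]))
s=monitor.read_state();m=rot(s['tool_rot']).as_matrix()
tip=s['tool_pos']+m[:,2]*.0646; print(proj('wrist',tip,P))
E
```

```text
time: 6.65
tool_pos: [0.4416, 0.2194, 0.2025]
tool_rot: [-0.001, 0.979, 0.204, 0.002]
wrist_force: [0.5, 0.2, -2.3]
grip_width: 0.031
time: 7.07
tool_pos: [0.4396, 0.2182, 0.1994]
tool_rot: [0.0, 0.979, 0.204, -0.001]
wrist_force: [0.3, 0.4, -1.5]
grip_width: 0.0311
(np.float64(318.7485397267194), np.float64(223.38635092667755)) (np.float64(318.65101415817145), np.float64(106.1706119742311))
['shift', array([ 0.0915,  0.0008, -0.0006]), 'toolyang', np.float64(-1.161), 'tilt', np.float64(0.0021)]
(np.float64(317.5620898957105), np.float64(254.31035051250237))
```

View pics/w4.png

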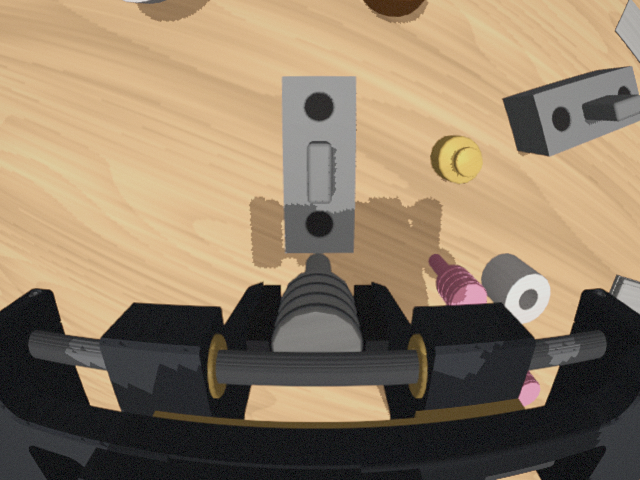

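```bash
python3 - <<'E'
import cv2,numpy as np
a=[cv2.resize(cv2.imread(f'pics/{n}.png')[235:365,265:370],None,fx=3.6,fy=3.6,interpolation=2) for n in('w3','w4')]
cv2.imwrite('pics/c4.png',np.hstack(a))
E
```

```text
(no output)
```

View pics/c4.png

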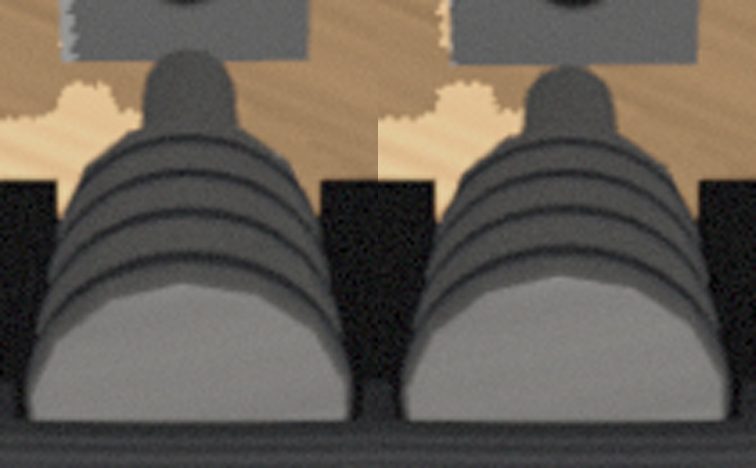

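Holder unmoved; bores at (319,224) and (318.5,106). The pin has tilted slightly in the grip, its tip about 3 mm toward tool -x, so I'll compensate and press more softly.

```bash
python3 -m handwheel '[[0.02,0,0,0,20],[0.05,0,0,0,20],[0.08,0.001,0,0,20],[0.094,0.001,0,0,20],[0.094,0.001,0,0,20]]'; python3 -m handwheel '[[0.0,0,0.01,0,20],[0,0,0.035,0,20],[0,0,0.055,0,20],[0,0,0.07,0,20],[0,0,0.075,0,20]]'; python3 - <<'E'
from h import *
import cv2
P=eyes.camera_params('wrist')
cv2.imwrite('pics/w5.png',eyes.get_image('wrist'))
cv2.imwrite('pics/s5.png',eyes.get_image('side')[200:440,200:520])
print(proj('wrist',[.4398,.2172,.06],P),proj('wrist',[.524,.254,.06],P))
print(delta([.524,.254,.0976]),monitor.read_state()['tool_pos'])
E
```

```text
time: 7.53
tool_pos: [0.5293, 0.2561, 0.1999]
tool_rot: [-0.001, 0.979, 0.203, 0.0]
wrist_force: [-1.0, 0.4, -0.9]
grip_width: 0.0318
time: 7.95
tool_pos: [0.5238, 0.2535, 0.1224]
tool_rot: [0.001, 0.979, 0.204, -0.003]
wrist_force: [-0.5, -0.0, -1.7]
grip_width: 0.0309
(np.float64(317.0697346420808), np.float64(377.2666402236799)) (np.float64(316.91668235054306), np.float64(254.5102102329266))
['shift', array([-0.0011, -0.0002,  0.0267]), 'toolyang', np.float64(-1.161), 'tilt', np.float64(0.0035)] [0.52516454 0.25428359 0.12431217]
```

View pics/w5.png

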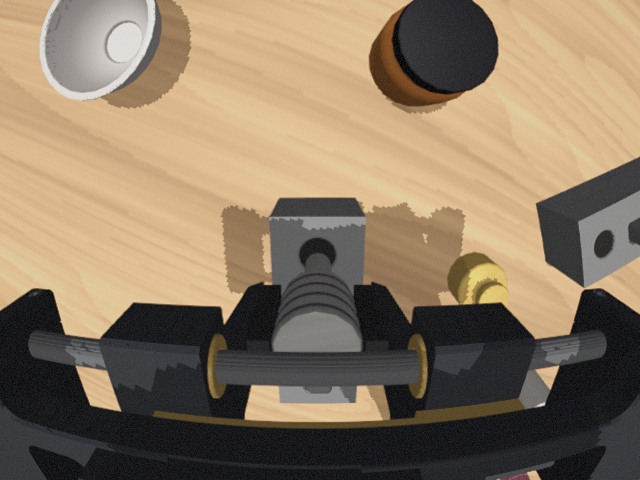

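View pics/s5.png

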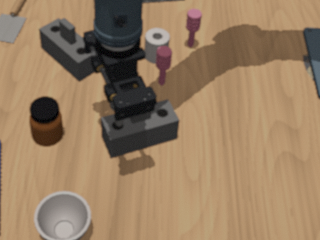

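```bash
python3 -m handwheel '[[0.002,0,0.0,0,20],[0.002,0,0.008,0,20],[0.002,0,0.014,0,20],[0.002,0,0.018,0,20],[0.002,0,0.02,0,20]]'; python3 -m handwheel '[[0.0,0,0.0015,0,20],[0,0,0.003,0,20],[0,0,0.0045,0,20],[0,0,0.006,0,20],[0,0,0.006,0,20]]'
```

```text
time: 8.47
tool_pos: [0.5285, 0.2556, 0.105]
tool_rot: [0.0, 0.979, 0.203, -0.0]
wrist_force: [-0.8, -0.6, -1.9]
grip_width: 0.0313
time: 8.88
tool_pos: [0.5287, 0.2559, 0.0995]
tool_rot: [0.0, 0.979, 0.203, -0.0]
wrist_force: [-0.5, -0.2, -0.9]
grip_width: 0.0311
```

```bash
python3 -m handwheel '[[0.0,0,0.0015,0,20],[0,0,0.0025,0,20],[0,0,0.003,0,20],[0,0,0.003,0,20],[0,0,0.003,0,20]]'
```

```text
time: 9.3
tool_pos: [0.5288, 0.2559, 0.0967]
tool_rot: [0.0, 0.979, 0.203, -0.0]
wrist_force: [0.7, 0.1, -0.8]
grip_width: 0.0311
```

```bash
python3 -m handwheel '[[0.0,0,0.001,0,20],[0,0,0.002,0,20],[0,0,0.003,0,20],[0,0,0.003,0,20],[0,0,0.003,0,20]]'
```

```text
time: 9.72
tool_pos: [0.5287, 0.2559, 0.0936]
tool_rot: [0.0, 0.979, 0.203, -0.0]
wrist_force: [0.6, -0.3, -1.0]
grip_width: 0.031
```

```bash
python3 -m handwheel '[[0.0,0,0.001,0,20],[0,0,0.002,0,20],[0,0,0.003,0,20],[0,0,0.004,0,20],[0,0,0.004,0,20]]';python3 -m handwheel '[[0.0,0,0.001,0,20],[0,0,0.002,0,20],[0,0,0.003,0,20],[0,0,0.004,0,20],[0,0,0.004,0,20]]'
```

```text
time: 10.13
tool_pos: [0.5287, 0.2558, 0.0895]
tool_rot: [0.0, 0.979, 0.203, -0.0]
wrist_force: [-0.0, -0.3, -1.2]
grip_width: 0.0311
time: 10.55
tool_pos: [0.5287, 0.2558, 0.0855]
tool_rot: [0.0, 0.979, 0.203, -0.0]
wrist_force: [-0.9, -0.4, -1.2]
grip_width: 0.031
```

No force 11 mm below where the first bore stopped, so this is the through bore. Continuing down.

```bash
python3 -m handwheel '[[0.0,0,0.002,0,20],[0,0,0.005,0,20],[0,0,0.009,0,20],[0,0,0.012,0,20],[0,0,0.014,0,20]]';python3 -m handwheel '[[0.0,0,0.001,0,20],[0,0,0.002,0,20],[0,0,0.003,0,20],[0,0,0.003,0,20],[0,0,0.003,0,20]]'; python3 - <<'E'
from h import *
import cv2
cv2.imwrite('pics/w6.png',eyes.get_image('wrist'))
E
```

```text
time: 10.97
tool_pos: [0.5285, 0.2557, 0.0711]
tool_rot: [0.0, 0.979, 0.203, -0.0]
wrist_force: [-0.4, -0.1, -0.9]
grip_width: 0.0313
time: 11.38
tool_pos: [0.5286, 0.2558, 0.0686]
tool_rot: [0.0, 0.979, 0.203, -0.0]
wrist_force: [-1.1, -0.2, -0.5]
grip_width: 0.0313
```

View pics/w6.png

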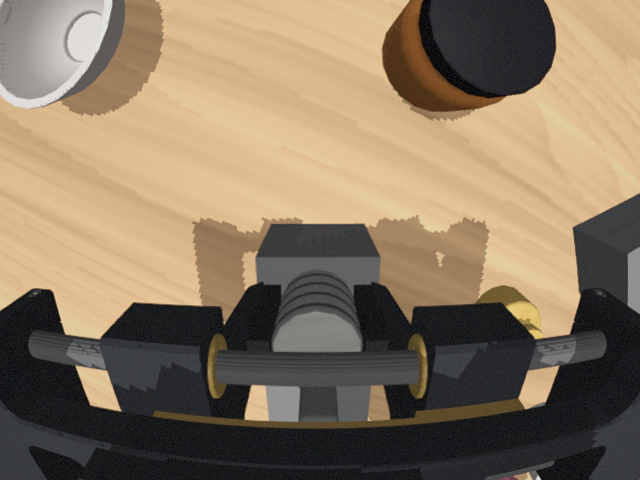

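```bash
python3 -m handwheel '[[0,0,0.002,0,20],[0,0,0.002,0,30],[0,0,0.002,0,45],[0,0,0.002,0,58],[0,0,0.002,0,58]]'; python3 -m handwheel '[[0,0,0,0,58],[0,0,0,0,58],[0,0,-0.01,0,58],[0,0,-0.03,0,58],[0,0,-0.06,0,58]]'; python3 -m handwheel '[[0,0,-0.02,0,58],[0,0,-0.045,0,58],[0,0,-0.065,0,58],[0,0,-0.075,0,58],[0,0,-0.075,0,58]]'; python3 - <<'E'
from h import *
import cv2
cv2.imwrite('pics/w7.png',eyes.get_image('wrist'));cv2.imwrite('pics/s7.png',cv2.resize(eyes.get_image('side')[250:400,200:400],None,fx=4,fy=4,interpolation=2))
print(delta([.4819,.2356,.2]))
E
```

```text
time: 11.85
tool_pos: [0.5293, 0.2562, 0.067]
tool_rot: [-0.0, 0.979, 0.203, 0.001]
wrist_force: [0.5, 0.2, -0.4]
grip_width: 0.0492
time: 12.27
tool_pos: [0.5273, 0.2551, 0.126]
tool_rot: [0.001, 0.979, 0.204, -0.002]
wrist_force: [-0.1, 0.4, -0.3]
grip_width: 0.0509
time: 12.68
tool_pos: [0.5302, 0.2567, 0.2045]
tool_rot: [-0.001, 0.979, 0.203, 0.002]
wrist_force: [-0.0, 0.2, -0.9]
grip_width: 0.0512
['shift', array([-0.0508, -0.0002,  0.0013]), 'toolyang', np.float64(-1.161), 'tilt', np.float64(0.0004)]
```

View pics/w7.png

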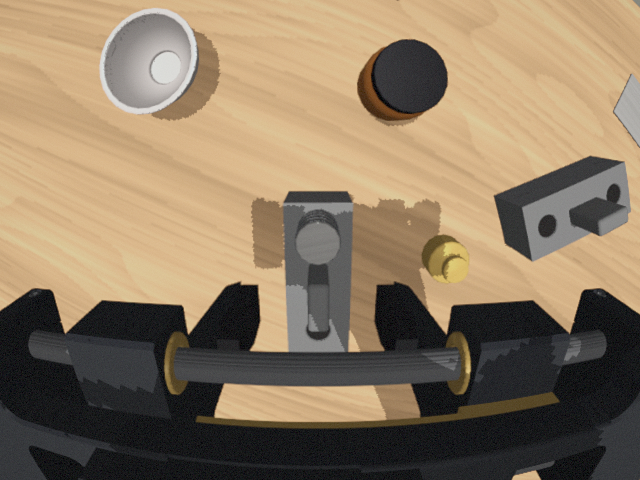

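View pics/s7.png

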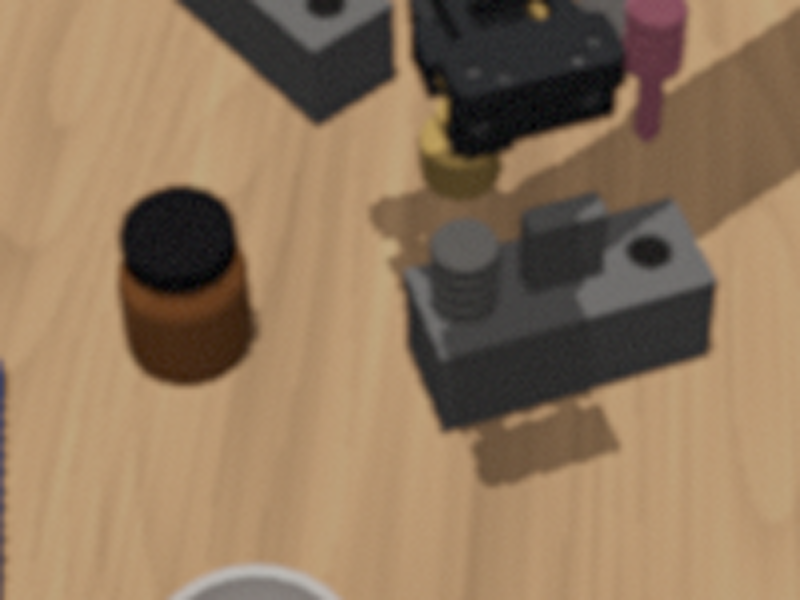

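Pin seated: its head sits on the block in side crop (465,270). Moving over the fin.

```bash
python3 -m handwheel '[[-0.015,0,0,0,58],[-0.04,0,0,0,58],[-0.05,0,0,0.0,58],[-0.05,0,0,0,58],[-0.05,0,0,0,58]]'; python3 - <<'E'
from h import *
import cv2
P=eyes.camera_params('wrist')
im=eyes.get_image('wrist');cv2.imwrite('pics/w8.png',im)
print(delta([.4819,.2356,.0692],np.radians(113.6)))
print(proj('wrist',[.4819,.2356,.108],P),proj('wrist',[.4398,.2172,.06],P),proj('wrist',[.524,.254,.104],P))
E
```

```text
time: 13.2
tool_pos: [0.483, 0.2358, 0.2012]
tool_rot: [0.0, 0.979, 0.204, -0.0]
wrist_force: [0.7, -0.8, 0.4]
grip_width: 0.0516
['shift', array([-0.0019, -0.0002,  0.1322]), 'toolyang', np.float64(-1.161), 'tilt', np.float64(0.0003), 'roll(tool z down => -)', np.float64(-0.002)]
(np.float64(317.1936159160607), np.float64(242.08242174241164)) (np.float64(317.2499183179155), np.float64(277.29239371600664)) (np.float64(317.0851777005479), np.float64(173.59627784914335))
```

View pics/w8.png

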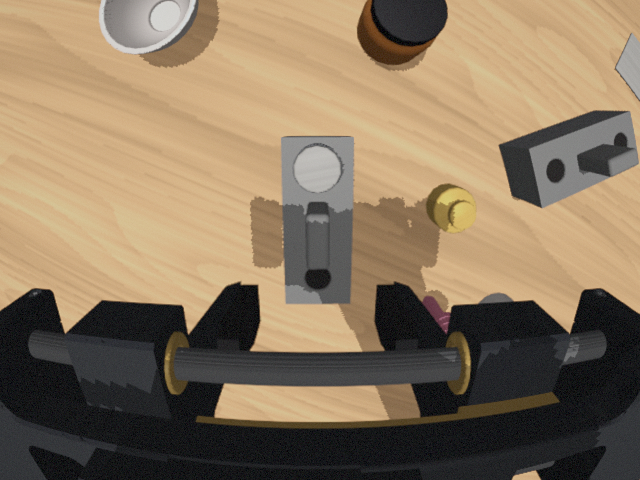

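```bash
python3 -m handwheel '[[-0.001,0,0.02,0,58],[-0.001,0,0.055,0,58],[-0.001,0,0.09,0,58],[-0.001,0,0.115,0,58],[-0.001,0,0.128,0,58]]'; python3 -m handwheel '[[0,0,0.004,0,58],[0,0,0.004,0,40],[0,0,0.004,0,20],[0,0,0.004,0,5],[0,0,0.004,0,5]]' 55; python3 -m handwheel '[[0,0,0,0,5],[0,0,0,0,5],[0,0,0,0,5],[0,0,0,0,5],[0,0,0,0,5]]'
```

```text
time: 13.67
tool_pos: [0.4813, 0.2351, 0.0704]
tool_rot: [0.0, 0.979, 0.203, -0.002]
wrist_force: [0.6, 0.1, -0.1]
grip_width: 0.0511
time: 14.08
tool_pos: [0.4831, 0.2361, 0.0711]
tool_rot: [-0.0, 0.979, 0.203, 0.001]
wrist_force: [-0.2, 0.3, -0.1]
grip_width: 0.0264
time: 14.5
tool_pos: [0.4828, 0.2355, 0.0705]
tool_rot: [0.0, 0.979, 0.203, 0.001]
wrist_force: [0.1, -1.1, 7.5]
grip_width: 0.0155
```

```bash
python3 -m handwheel '[[0,0,-0.003,0,5],[0,0,-0.01,0,5],[0,0,-0.025,0,5],[0,0,-0.045,0,5],[0,0,-0.065,0,5]]'; python3 -m handwheel '[[0,0,-0.02,0,5],[0,0,-0.04,0,5],[0,0,-0.055,0,5],[0,0,-0.065,0,5],[0,0,-0.07,0,5]]';python3 - <<'E'
from h import *
import cv2
print(delta([.4745,-.29,.205],np.radians(9.8)),monitor.read_state()['joint_positions'].round(3))
cv2.imwrite('pics/w9.png',eyes.get_image('wrist'));cv2.imwrite('pics/s9.png',cv2.resize(eyes.get_image('side')[200:400,200:400],None,fx=3,fy=3,interpolation=2))
E
```

```text
time: 14.92
tool_pos: [0.4808, 0.2351, 0.1349]
tool_rot: [0.0, 0.979, 0.204, -0.001]
wrist_force: [1.6, -0.2, -4.8]
grip_width: 0.0155
time: 15.33
tool_pos: [0.482, 0.2357, 0.2059]
tool_rot: [-0.0, 0.979, 0.204, 0.0]
wrist_force: [0.8, 0.5, -4.4]
grip_width: 0.0156
['shift', array([-0.2164,  0.4791,  0.0007]), 'toolyang', np.float64(-1.161), 'tilt', np.float64(0.0009), 'roll(tool z down => -)', np.float64(-1.332)] [-0.188  0.422 -0.444  1.851  0.224  0.917 -1.896]
```

View pics/w9.png

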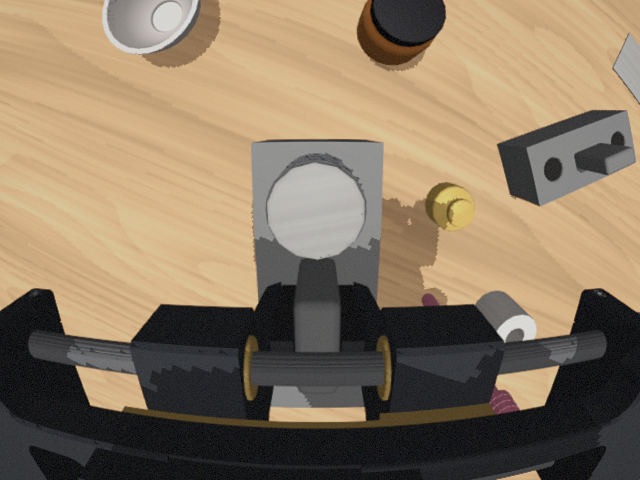

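View pics/s9.png

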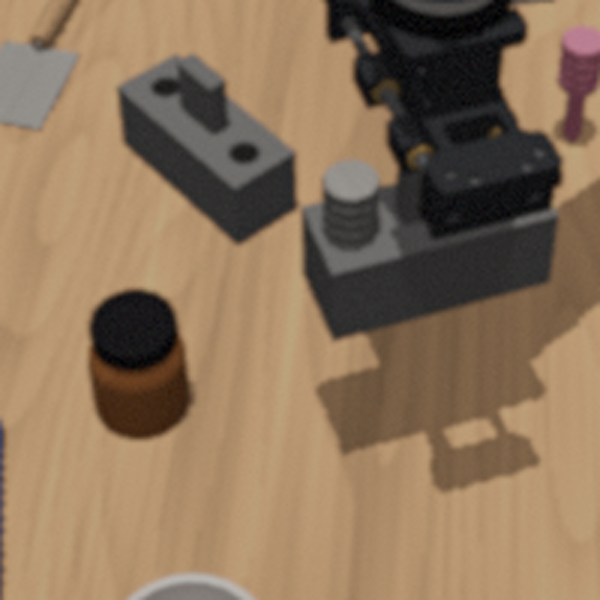

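Holder and pin are held level. Carrying it to the tray while turning.

```bash
python3 -m handwheel '[[-0.008,0.018,0,-0.05,5],[-0.02,0.044,0,-0.12,5],[-0.034,0.076,0,-0.2,5],[-0.048,0.107,0,-0.28,5],[-0.063,0.139,0,-0.36,5]]'; python3 - <<'E'
from h import *
print(delta([.4745,-.29,.205],np.radians(9.8)))
E
```

```text
time: 15.85
tool_pos: [0.4785, 0.0816, 0.2035]
tool_rot: [-0.0, 0.926, 0.378, -0.001]
wrist_force: [1.5, -1.3, -5.4]
grip_width: 0.0158
['shift', array([-0.2629,  0.2627, -0.0014]), 'toolyang', np.float64(-0.796), 'tilt', np.float64(0.0022), 'roll(tool z down => -)', np.float64(-0.967)]
```

```bash
python3 -m handwheel '[[-0.022,0.022,0,-0.08,5],[-0.044,0.044,0,-0.16,5],[-0.066,0.066,0,-0.24,5],[-0.088,0.088,0,-0.32,5],[-0.11,0.11,0,-0.4,5]]'; python3 - <<'E'
from h import *
print(delta([.4745,-.29,.205],np.radians(9.8)))
E
```

```text
time: 16.27
tool_pos: [0.476, -0.074, 0.2036]
tool_rot: [-0.001, 0.833, 0.554, -0.001]
wrist_force: [-0.2, 1.2, -5.2]
grip_width: 0.0158
['shift', array([-0.1998,  0.0821, -0.0015]), 'toolyang', np.float64(-0.397), 'tilt', np.float64(0.0022), 'roll(tool z down => -)', np.float64(-0.568)]
```

```bash
python3 -m handwheel '[[-0.028,0.012,0,-0.08,5],[-0.056,0.024,0,-0.16,5],[-0.084,0.036,0,-0.24,5],[-0.112,0.047,0,-0.32,5],[-0.14,0.058,0,-0.4,5]]'; python3 - <<'E'
from h import *
print(delta([.4745,-.29,.205],np.radians(9.8)))
E
```

```text
time: 16.68
tool_pos: [0.4749, -0.2253, 0.2034]
tool_rot: [-0.001, 0.706, 0.708, -0.0]
wrist_force: [0.3, 0.0, -4.8]
grip_width: 0.0158
['shift', array([-0.0647, -0.0006, -0.0017]), 'toolyang', np.float64(0.003), 'tilt', np.float64(0.0023), 'roll(tool z down => -)', np.float64(-0.168)]
```

```bash
python3 -m handwheel '[[-0.025,0,0,-0.06,5],[-0.045,0,0,-0.12,5],[-0.06,0,0,-0.168,5],[-0.064,0,0,-0.168,5],[-0.064,0,0,-0.168,5]]'; python3 - <<'E'
from h import *
import cv2
for n in('wrist','top'):
    im=eyes.get_image(n); cv2.imwrite(f'pics/{n[0]}10.png',im)
s=eyes.get_image('side')[60:260,240:460];cv2.imwrite('pics/s10.png',cv2.resize(s,None,fx=3,fy=3,interpolation=2))
print(delta([.4745,-.29,.076],np.radians(9.8)))
c=np.array([.4745,-.29]);a=np.radians(9.8);ex=np.array([np.cos(a),np.sin(a)]);ey=np.array([-ex[1],ex[0]])
for i,j in((1,1),(1,-1),(-1,-1),(-1,1)):
    q=c+i*.07*ex+j*.11*ey; print(q.round(4),np.round(proj('wrist',[*q,.018]),1),np.round(proj('top',[*q,.018]),1),np.round(proj('side',[*q,.018]),1))
E
```

```text
time: 17.1
tool_pos: [0.4749, -0.2888, 0.2034]
tool_rot: [-0.001, 0.647, 0.762, -0.0]
wrist_force: [0.3, 0.4, -5.8]
grip_width: 0.0155
['shift', array([-0.0037, -0.002 ,  0.1283]), 'toolyang', np.float64(0.168), 'tilt', np.float64(0.0015), 'roll(tool z down => -)', np.float64(-0.003)]
[ 0.5248 -0.1697] [392.8  95.9] [429.1 255.9] [328.5 199.5]
[ 0.5622 -0.3865] [383.1 319.7] [525.6 242.1] [319.1 147.9]
[ 0.4242 -0.4103] [247.4 319.9] [536.7 304.1] [369.8 145.3]
[ 0.3868 -0.1935] [235.9  96.6] [439.1 318.1] [384.6 196.2]
```

View pics/w10.png

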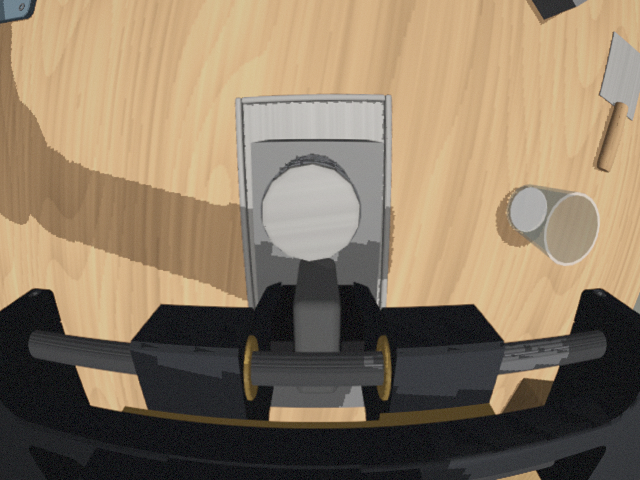

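View pics/s10.png

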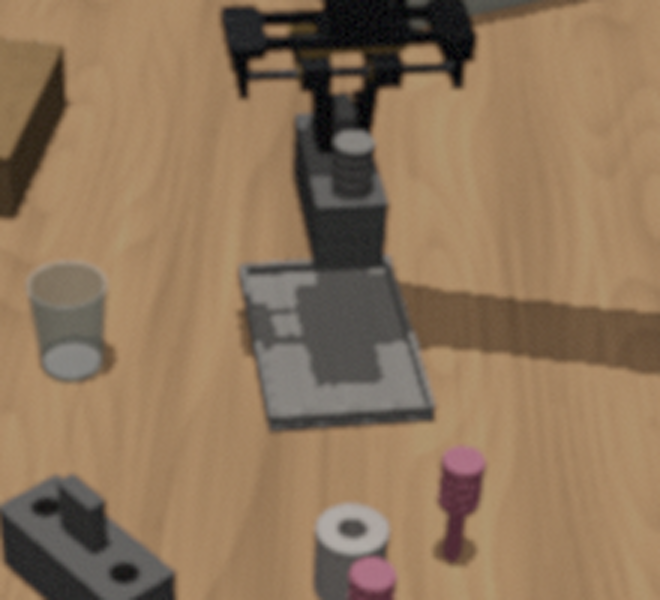

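View pics/t10.png

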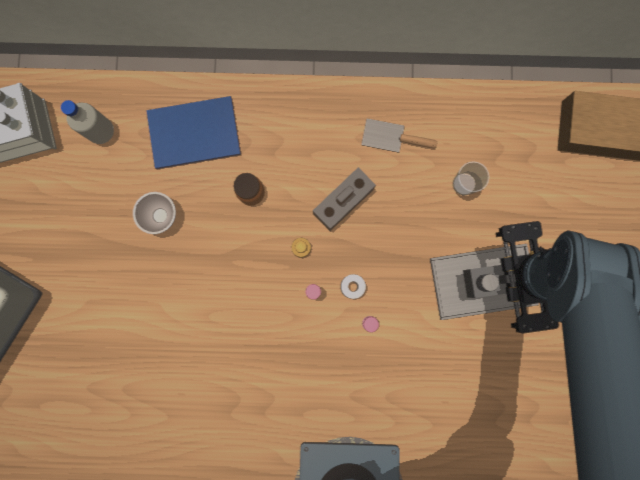

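The tray's near corners in the wrist view, (237,98) and (391,95), match the prediction within 2 px. Lowering onto the tray.

```bash
python3 -m handwheel '[[-0.002,-0.001,0.015,0,5],[-0.002,-0.001,0.04,0,5],[-0.002,-0.001,0.07,0,5],[-0.002,-0.001,0.095,0,5],[-0.002,-0.001,0.11,0,5]]'; python3 -m handwheel '[[0,0,0.005,0,5],[0,0,0.009,0,5],[0,0,0.012,0,5],[0,0,0.013,0,5],[0,0,0.013,0,5]]'
```

```text
time: 17.67
tool_pos: [0.4742, -0.2879, 0.0922]
tool_rot: [-0.002, 0.645, 0.764, -0.0]
wrist_force: [-0.2, 0.2, -6.0]
grip_width: 0.0155
time: 18.08
tool_pos: [0.4759, -0.2903, 0.0825]
tool_rot: [0.001, 0.646, 0.764, 0.0]
wrist_force: [0.3, 0.1, -5.2]
grip_width: 0.0155
```

```bash
python3 -m handwheel '[[0,0,0.002,0,5],[0,0,0.0035,0,5],[0,0,0.0045,0,5],[0,0,0.0045,0,5],[0,0,0.0045,0,5]]'
```

```text
time: 18.5
tool_pos: [0.4752, -0.2903, 0.0772]
tool_rot: [-0.0, 0.646, 0.764, -0.0]
wrist_force: [0.4, 0.2, -5.3]
grip_width: 0.0154
```

```bash
python3 -m handwheel '[[0,0,0.0005,0,5],[0,0,0.001,0,5],[0,0,0.001,0,5],[0,0,0.001,0,5],[0,0,0.001,0,5]]'
```

```text
time: 18.92
tool_pos: [0.4755, -0.2904, 0.0765]
tool_rot: [0.0, 0.646, 0.764, -0.0]
wrist_force: [0.2, -0.8, 0.6]
grip_width: 0.0159
```

Force rose from -5.3 to about 0 N, so the holder rests on the tray floor. Releasing.

```bash
python3 -m handwheel '[[0,0,0,0,15],[0,0,0,0,25],[0,0,0,0,40],[0,0,0,0,55],[0,0,0,0,55]]';  python3 -m handwheel '[[0,0,0,0,55],[0,0,0,0,55],[0,0,-0.01,0,55],[0,0,-0.03,0,55],[0,0,-0.06,0,55]]'; python3 -m handwheel '[[0,0,-0.03,0,55],[0,0,-0.06,0,55],[0,0,-0.08,0,55],[0,0,-0.09,0,55],[0,0,-0.09,0,55]]'; python3 - <<'E'
from h import *
import cv2
P=eyes.camera_params('wrist')
cv2.imwrite('pics/w11.png',eyes.get_image('wrist'))
s=eyes.get_image('side')[60:260,240:460];cv2.imwrite('pics/s11.png',cv2.resize(s,None,fx=3,fy=3,interpolation=2))
E
```

```text
time: 19.33
tool_pos: [0.4755, -0.2902, 0.0763]
tool_rot: [0.0, 0.646, 0.764, 0.0]
wrist_force: [-0.6, -0.0, -0.3]
grip_width: 0.0401
time: 19.75
tool_pos: [0.4738, -0.2893, 0.1356]
tool_rot: [-0.002, 0.646, 0.764, -0.0]
wrist_force: [0.1, -1.2, -0.2]
grip_width: 0.0485
time: 20.17
tool_pos: [0.4765, -0.2908, 0.2288]
tool_rot: [0.002, 0.646, 0.764, 0.0]
wrist_force: [1.2, 0.3, 0.1]
grip_width: 0.0484
```

View pics/w11.png

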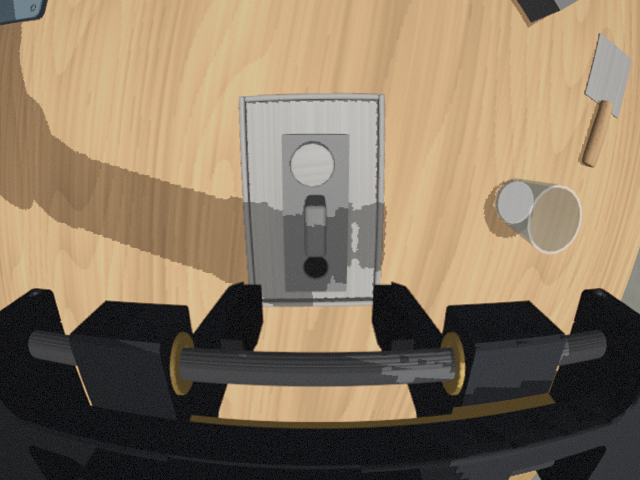

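View pics/s11.png

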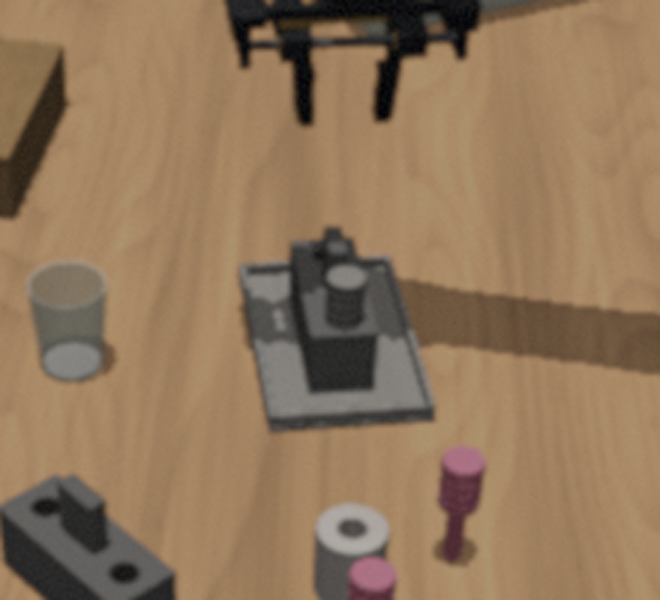

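The wrist view shows the holder inside the tray rim, pin head at (313,164). The side view shows the block flat on the tray floor with the head seated. The robot is clear, so I'm handing in.

```bash
python3 - <<'E'
from rig import job, monitor
print(monitor.read_state()['time'], job.close_job())
E
```

```text
the job is handed in; nothing more can be done
20.2667 None
```

The holder with the through bore is in the steel tray with the pin standing in it. I handed the job in at 20.3 s; no verdict is reported.

- **Probing:** I took the grey pin from its stand and tried the left holder. Its near bore stopped the pin at the depth of a floor, with 32 N on the wrist. In its far bore the pin met no resistance and went down until the head sat on the block. I did not probe the other holder's two bores, since only one bore is unsound.
- **Carrying:** I pinched that holder by the fin, carried it level to the tray, and lowered it until the wrist force showed it resting on the floor. Then I released it and backed off.
- **Last checks:** The wrist and side pictures show the holder flat inside the rim with the pin head down on the block. The beaker is upright in them, and the other holder looks to be where it started. The jar and mortar were last seen upright in the top picture, just before I lowered the holder.
- **Disagreements:** The first push was harder than intended. It tilted the pin about 3 mm in the grip, which I allowed for, and the bores' image positions showed that holder had not moved. The fixed cameras were about 2 to 3 mm off the wrist camera and the arm's own readings, so I went by those two.

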